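Fit a new bench pin and start its wood screw

ROBOT

A 6-joint arm with a two-finger parallel gripper is mounted at the origin on a cart in front of the work surface, level with it; the furniture and walls round the work are solid. World frame = base frame: x ahead of the robot, y to its left, z up, the work surface at z = 0. Lengths are in m, angles in degrees, forces in N, time in s.
With the tool pointing down it reaches from about 0.35 to 0.875 m from the base axis. Payload 4.2 kg.
Tool frame: the origin (TCP) lies midway between the tips of the shut fingers; the grasp point (between the pads) lies 19 mm behind it; z points along the fingers, y is the direction in which the jaws open and shut (so a half turn about z gives the same grasp; the last joint's range is limited). The gripper opens to 87 mm and grips with 3 to 60 N. Pads are 19 mm wide; open, the fingers measure 117 mm over their backs; the gripper's body (75 mm by 190 mm) begins 51 mm behind the grasp point.
Start: joints at [-51.131, 22.042, 0.453, 0, -68.411, -14.817], TCP at [0.255, -0.571, 0.223] pointing down, gripper open.
Joint ranges: [-179.83, 179.83], [-69.29, 118.12], [-61.27, 80.66], [-181.25, 117.63], [-171.15, -9.14], [-177.46, 177.46]. Speed limits (degrees/s): [159.86, 159.86, 180, 180, 180, 180].

INTERFACE

Orientations are given as a 3x3 rotation matrix whose columns are the frame's x, y, z axes.
In Python, from station import sense, capture, calibration, finish_job gives the robot as it stands.
- The arm moves only by the tool carry_out, never from a script. Its argument "commands" is one flat list of numbers, 6 for each row, row after row: the shift along the tool's x, y, z in mm, then the turn, a rotation vector about the tool's x, y, z in rad. A call has 1 to 5 rows; each row shifts and turns the pose as measured when the row begins, along the tool's axes as they then stand; what a row does not reach is not made up. A row lasts 1/8 s, in which the tool goes at most 62.5 mm and 10.7 degrees, less where a joint would pass 70% of its speed; a pose out of reach is approached as far as the arm can. A call is refused whole if a number of a shift passes 62.5 or a number of a turn 0.188, either way. A call with a gripper value outside its range is refused whole. "grip" is the finger opening in mm, from 0 to 87, set as the call begins (left out, the last holds). The fingers move at their own pace and stop on an object; the grip force is fixed at half the most. Time passes only in rows, so rows that do not move let the fingers close. It gives the time, the measured TCP pose, the force and the opening at its end, in the units of the state.
- sense(): the state, without advancing time (a new reading comes with each control period).
- capture(name): name is "scene" or "top"; returns the picture (384x512x3 uint8, red, green, blue); there is no depth.
- calibration(name): a dict with "fx", "fy", "cx", "cy" (pixels), "rvec" (rotation vector, rad) and "tvec" (3), from world to camera coordinates, as OpenCV has them. Camera axes: x right, y down, z forward; pixel columns grow to the right and rows downward; lengths in m; the calibration is good to about 2 mm. A picture is of the moment at which its call begins. calibration takes no time and is no camera call.
- finish_job(): hands the job in, once; it reports no verdict.
The state is a dict: "time_s": time; "joints": joint angles; "joint_velocities": joint speeds; "effort": joint torques, N m; "tcp_pos": TCP position; "ee_rot": TCP orientation; "wrist_force": force on the tool from outside, world axes, zero at the start; "moment": the same for the moment, N m; "gripper_width": opening from 0.0 (shut) to 1.0 (fully open).
Only numpy, scipy, OpenCV 4.12 (cv2) and the standard library are available. Lean on these libraries where they do the work, as an engineer would, in place of code of your own. Each camera call takes 0.05 s, during which the arm holds its last target.

TASK

Push the new wooden bench pin fully home in its steel stand, until its tail meets the stop. Then start the T-handled wood screw in the pin's pilot hole: press firmly down on it while turning it clockwise, so that it bites and cuts well over half a turn of thread into the wood, and let go. Leave the oil vial, grey tin and brass weight that stand round it where they are.

Things in the scene. Friction and masses are not known exactly. Their poses are not given: they have to be found in the camera images.
- stand: Heavy dark steel bench-pin stand, fixed to the bench: base plate 110 mm wide, 10 mm thick (x -95 to +77 mm) with a box-shaped holder on it (x -30 to +64 mm, 79 mm wide, bright cover plate with its top at z 42 mm, cap screws to 47 mm). Origin: on the bench top under the screw's axis; z up. The holder's open mouth faces -x, where the pin sticks out
- channel_stop (a point): Middle of the back stop that ends the holder's channel, 50 mm from the stand's origin along +x, 22 mm above the bench. The channel is 46.5 mm wide and 24 mm high, from the top of the base plate (z 10 mm) to z 34 mm, open only at the mouth. The pin is home when the tail of its tongue meets this stop, its shoulders then flush with the mouth
- pin: Loose wooden bench pin, 22 mm thick, 165 mm long (x -115 to +50 mm), 0.11 kg, flat on the base plate. From x -30 to +50 mm a tongue 43.5 mm wide, in front of it a body 70 mm wide. Origin: on its underside, under the centre of the 13 mm pilot hole through the tongue; x runs as the stand's. Home: its origin 10 mm straight above the stand's; it starts 15 to 42 mm short of that, towards the stand's -x
- pin_front (a point): Middle of the pin's front end face, 115 mm from the pin's origin along its -x and 21 mm above the bench. The end face is 70 mm wide and 22 mm high, with the mouth of a V saw slot, 13 mm wide, in its middle; push it along the stand's +x with closed fingers wider than the slot
- screw_handle (a point): Centre of the screw's T-handle: an upright brown wooden bar with steel bands, 78 mm long (this point's x axis), 14 mm thick (y), 26 mm high (z). Its top is 13 mm above this point; 11 mm below this point is the top of a round steel flange, 50 mm wide, on which fingertips that straddle the bar can press. Starts 82 mm above the bench; sinks and turns with the screw
- screw_in (a joint): How far the screw has gone down, m: 0 as found (point 2.5 mm above the tongue, held by a snug washer of 2 N), 0.003 when it meets the wood of the pilot hole, then 0.006 more per turn of thread cut: 0.006 is half a turn cut, 0.013 is the end. It stays where it is left, but for up to 1 mm of spring-back when the push ends. If the pin is not home the point strikes solid wood
- screw_turn (a joint): Angle of the screw, rad, growing clockwise seen from above; any start angle, no limit. Turned with too little push the point only spins and cuts nothing; from about 13 N of push it bites and follows its thread, which takes about 0.13 Nm; 15 to 20 N is right. Pushing alone does not drive it; turning back under push unscrews it
- oil_vial: Square glass oil vial with a grey cap, 30 x 34 x 64 mm, standing beside the stand; bystander, origin at the centre of its underside
- tin_grey: Round open grey tin, 68 mm across, 43 mm high, beside the stand; bystander, origin at the centre of its underside
- weight: Brass weight with a knob, 32 mm across, 30 mm high, standing close beside the stand; bystander, origin at the centre of its underside

How it is judged (in metres and radians):
On the way, in this order (a step that is already met when the one before it is completed fails the run):
1. the bench pin is fully home in the stand, the screw not yet driven (x of pin in the frame of stand above -0.003 m and value of joint screw_in below 0.0035 m), for 0.2 s.
2. the screw has cut at least half a turn of thread in the pin (value of joint screw_in above 0.006 m), for 0.2 s.
At the end, for the whole second after the job is handed in: The pin is home (within 3 mm of the back stop) and at rest, and the screw stands at least 6 mm lower than it was found: half a turn of thread cut in the wood (screw_in above 0.006) (x of pin in the frame of stand above -0.003 m and z of pin in the frame of stand below 0.013 m and value of joint screw_in above 0.006 m and linear speed of pin below 0.02 m/s); the robot touches nothing.
It fails at once if the oil vial, grey tin or brass weight beside the stand was shoved more than 30 mm or tipped over (distance of any of oil_vial, tin_grey, weight from where it was at the start of the episode above 0.03 m or angle between any of oil_vial, tin_grey, weight's own z axis and vertical above 0.7 rad).
It also fails if it takes over 72 s, if anything falls off the work surface, if the arm or the gripper's body presses on something with over 40 N, if the wrist force passes 120 N, or if a joint passes its speed limit or range.

## Working session

There is one attempt and no reset: what is moved stays moved. The work goes in short steps, Python scripts to look and compute and a tool call to move; the robot and the scene stay as the last step left them, time stands still between calls to the robot, and variables do not carry over. Pictures are saved under pics/ and viewed, and the job is handed in when it is done.

Besides the shell and the picture viewer there is one more tool, called after "Request:" as name(argument=value, ...) on one line, values as JSON. carry_out: Moves the arm, as the interface text tells. Its arguments: {"type":"object","properties":{"commands":{"type":"array"},"grip":{"type":"number"}},"required":["commands"]}

```bash
mkdir -p pics; ls; python3 - <<'E'
from station import *
import cv2,numpy as np
s=sense();print(s)
for n in("scene","top"):
    im=capture(n);cv2.imwrite(f"pics/{n}0.png",im[:,:,::-1]);c=calibration(n);print(c)
    R=cv2.Rodrigues(np.array(c['rvec'],float))[0];print(-R.T@np.array(c['tvec']).ravel())
E
```

```text
pics
{'time_s': 0.0, 'joints': array([-5.11311771e+01,  2.20910779e+01,  3.79971692e-01, -3.05679855e-02,
       -6.84109260e+01, -1.48171379e+01]), 'joint_velocities': array([ 0.08778494,  0.0376991 ,  0.0561726 , -0.09118053,  0.08008061,
        0.0414541 ]), 'effort': array([-1.02445891e-03, -3.90659273e+01,  1.87404406e+01,  4.21986312e+00,
        1.10150772e-02, -1.91664330e-04]), 'tcp_pos': array([ 0.25450925, -0.57017123,  0.22145349]), 'ee_rot': array([[-9.13258352e-01, -4.07379773e-01, -9.50297966e-04],
       [-4.07380876e-01,  9.13256231e-01,  1.96955225e-03],
       [ 6.55097882e-05,  2.18584326e-03, -9.99997609e-01]]), 'wrist_force': array([ 0.28107916, -0.89011432, -0.07131271]), 'moment': array([-0.03229928,  0.03889569,  0.00859193]), 'gripper_width': 1.0012993741626632}
{'fx': 440.2761087329093, 'fy': 440.2761087329093, 'cx': 260.031568595921, 'cy': 193.29381836126404, 'rvec': array([ 2.05144454, -1.59588718,  0.51412263]), 'tvec': array([0.21760285, 0.53008475, 0.59512326])}
[0.02524932 0.22936649 0.7932629 ]
{'fx': 386.84390641641284, 'fy': 386.84390641641284, 'cx': 256.2912621372787, 'cy': 192.57764404778956, 'rvec': array([ 2.02467003, -2.19309335,  0.24786345]), 'tvec': array([0.40570864, 0.50084801, 0.81416369])}
[0.34201886 0.38346011 0.9023814 ]
```

View pics/scene0.png

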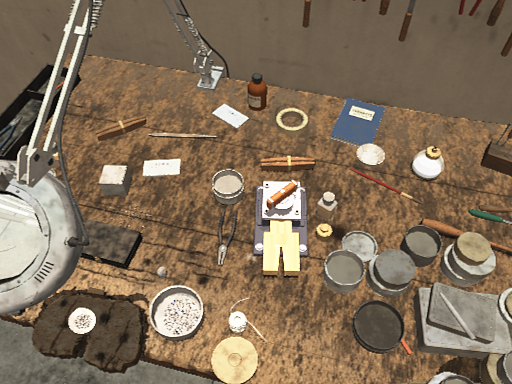

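View pics/top0.png

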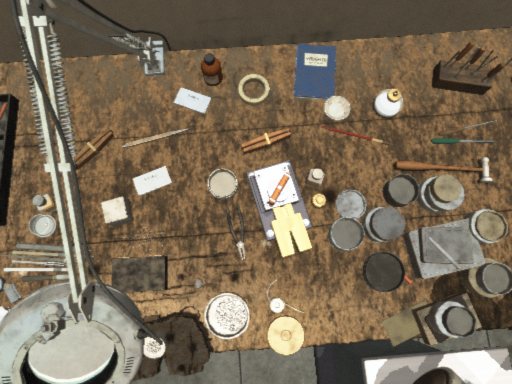

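The stand sits at about (280,200) in top and (283,215) in scene. The tin is at (223,183), the vial at (316,176) and the weight at (319,200) in top. Next I'll zoom in.

```bash
python3 - <<'E'
import cv2
a=cv2.imread("pics/scene0.png")[165:285,200:360];cv2.imwrite("pics/s1.png",cv2.resize(a,None,fx=5,fy=5,interpolation=cv2.INTER_CUBIC))
a=cv2.imread("pics/top0.png")[150:270,200:360];cv2.imwrite("pics/t1.png",cv2.resize(a,None,fx=5,fy=5,interpolation=cv2.INTER_CUBIC))
E
```

```text
(no output)
```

View pics/s1.png

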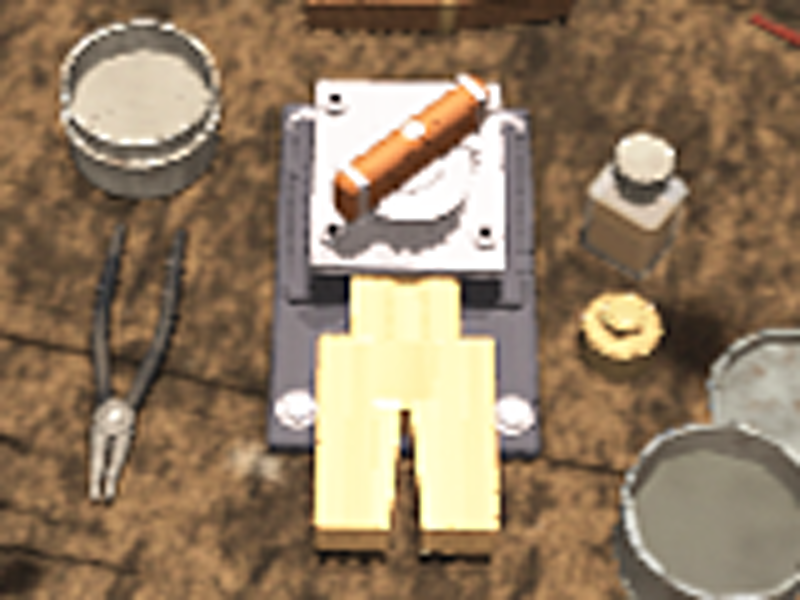

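View pics/t1.png

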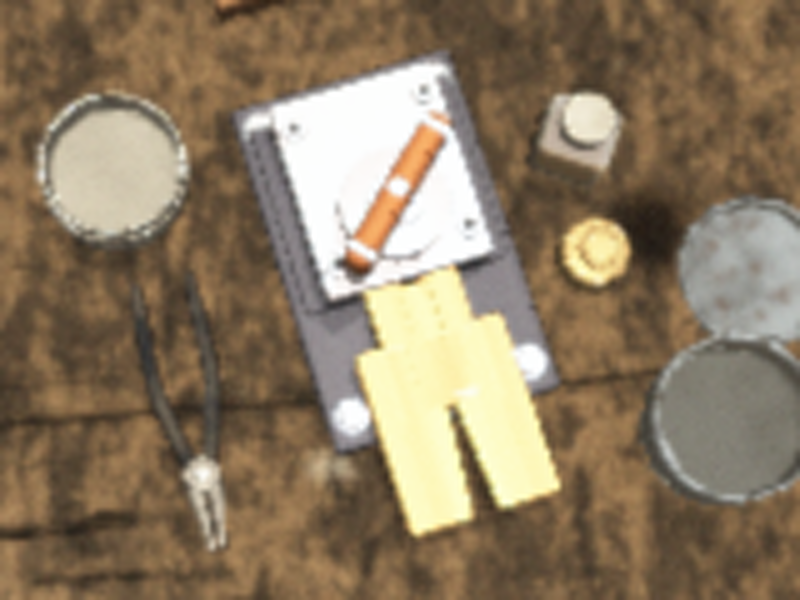

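```bash
cat > h.py <<'E'
import cv2,numpy as np
from station import *
def ray(n,px,z):
    c=calibration(n);R=cv2.Rodrigues(np.array(c['rvec'],float))[0];t=np.array(c['tvec']).ravel()
    C=-R.T@t;K=np.array([[c['fx'],0,c['cx']],[0,c['fy'],c['cy']],[0,0,1]])
    d=R.T@np.linalg.solve(K,[px[0],px[1],1]);return C+d*(z-C[2])/d[2]
def proj(n,P):
    c=calibration(n);K=np.array([[c['fx'],0,c['cx']],[0,c['fy'],c['cy']],[0,0,1]])
    return cv2.projectPoints(np.array(P,float).reshape(-1,3),np.array(c['rvec']),np.array(c['tvec']),K,None)[0].reshape(-1,2)
E
python3 - <<'E'
from h import *
np.set_printoptions(precision=4,suppress=True)
T=lambda x,y:(x/5+200-.4,y/5+150-.4)
S=lambda x,y:(x/5+200-.4,y/5+165-.4)
def show(l,n,f,pts,z):
    P=np.array([ray(n,f(*p),z) for p in pts]);print(l,n,P[:,:2].tolist() if 0 else P[:,:2].round(4).tolist());return P
def rect(l,n,f,pts,z):
    P=show(l,n,f,pts,z); print('  mid',P.mean(0)[:2],'edges',np.linalg.norm(P-np.roll(P,-1,0),axis=1),'ang',[round(np.degrees(np.arctan2(*(P[(i+1)%4]-P[i])[1::-1])),1) for i in range(4)])
rect('cover','top',T,[(275,97),(437,62),(493,250),(330,303)],.042)
rect('cover','scene',S,[(315,80),(500,83),(506,271),(310,269)],.042)
rect('pinbody','top',T,[(357,355),(502,313),(561,490),(415,536)],.032)
rect('pinbody','scene',S,[(315,336),(495,336),(499,531),(314,530)],.032)
rect('base','top',T,[(234,110),(446,52),(560,383),(338,452)],.01)
rect('base','scene',S,[(283,103),(538,107),(538,455),(268,450)],.01)
for n,f,p in(('top',T,[(355,262),(440,120)]),('scene',S,[(345,195),(475,85)])):
    P=show('bar',n,f,p,.095);print(P.mean(0),np.linalg.norm(P[1]-P[0]))
show('vial',"top",T,[(588,118)],.064);show('vial',"scene",S,[(645,155)],.064)
show('weight',"top",T,[(598,245)],.03);show('weight',"scene",S,[(622,315)],.03)
show('tin',"top",T,[(114,165)],.043);show('tin',"scene",S,[(141,90)],.043)
# colour masks
for n in("scene","top"):
    im=cv2.imread(f"pics/{n}0.png");h=cv2.cvtColor(im,cv2.COLOR_BGR2HSV)
    m=((h[...,0]>4)&(h[...,0]<16)&(h[...,1]>150)&(h[...,2]>130)).astype(np.uint8)
    roi=np.zeros_like(m);roi[165:215,260:302]=1;m*=roi
    ys,xs=np.nonzero(m);print(n,len(xs),xs.mean(),ys.mean(),ray(n,(xs.mean(),ys.mean()),.09), xs.min(),xs.max(),ys.min(),ys.max())
E
```

```text
cover top [[0.5904, 0.3636], [0.6013, 0.2873], [0.5106, 0.2706], [0.4921, 0.3465]]
  mid [0.5486 0.317 ] edges [0.0771 0.0922 0.0781 0.0997] ang [np.float64(-81.9), np.float64(-169.6), np.float64(103.7), np.float64(9.9)]
cover scene [[0.5851, 0.3676], [0.603, 0.2902], [0.5097, 0.2691], [0.4912, 0.3461]]
  mid [0.5472 0.3183] edges [0.0795 0.0957 0.0792 0.0963] ang [np.float64(-77.0), np.float64(-167.3), np.float64(103.5), np.float64(12.9)]
pinbody top [[0.4691, 0.3359], [0.483, 0.2683], [0.4011, 0.2504], [0.3861, 0.3174]]
  mid [0.4348 0.293 ] edges [0.0691 0.0838 0.0687 0.085 ] ang [np.float64(-78.3), np.float64(-167.7), np.float64(102.6), np.float64(12.6)]
pinbody scene [[0.467, 0.338], [0.4847, 0.268], [0.401, 0.2496], [0.3842, 0.3176]]
  mid [0.4342 0.2933] edges [0.0722 0.0857 0.07   0.0852] ang [np.float64(-75.8), np.float64(-167.7), np.float64(103.9), np.float64(13.8)]
base top [[0.5948, 0.383], [0.6156, 0.2789], [0.4517, 0.242], [0.4281, 0.3474]]
  mid [0.5226 0.3128] edges [0.1061 0.168  0.1081 0.1704] ang [np.float64(-78.7), np.float64(-167.3), np.float64(102.6), np.float64(12.0)]
base scene [[0.5929, 0.3842], [0.6185, 0.2738], [0.4482, 0.2416], [0.4239, 0.3464]]
  mid [0.5209 0.3115] edges [0.1133 0.1734 0.1076 0.1731] ang [np.float64(-76.9), np.float64(-169.3), np.float64(103.0), np.float64(12.6)]
bar top [[0.4997, 0.3367], [0.5592, 0.2945]]
[0.5294 0.3156 0.095 ] 0.07293355330744902
bar scene [[0.4943, 0.3331], [0.5588, 0.2954]]
[0.5266 0.3142 0.095 ] 0.07470187729681586
vial top [[0.5632, 0.2246]]
vial scene [[0.5643, 0.224]]
weight top [[0.5115, 0.2205]]
weight scene [[0.5082, 0.2202]]
tin top [[0.5637, 0.4397]]
tin scene [[0.5608, 0.4383]]
scene 102 282.1078431372549 192.35294117647058 [0.5304 0.3143 0.09  ] 267 296 180 203
top 58 278.8103448275862 188.29310344827587 [0.5293 0.3161 0.09  ] 270 287 176 202
```

Both cameras agree: 
- Stand yaw is about 12.7°, with its origin near (0.5305, 0.3145).
- The pin is about 26 mm short of home, with its front at about (0.393, 0.284).
- The bar runs at about -33°.

The measured sizes match the given ones. I'll move over at height, swinging round the base.

Request:
carry_out(commands=[-46,36,0,0,0,0.04,-46,36,0,0,0,0.04,-46,36,0,0,0,0.04,-46,36,0,0,0,0.04,-46,36,0,0,0,0.04], grip=0)

```text
time_s: 0.72
tcp_pos: [0.4134, -0.3205, 0.2185]
ee_rot: [[-0.979, -0.203, -0.004], [-0.203, 0.979, 0.005], [0.003, 0.006, -1.0]]
wrist_force: [0.8, -0.8, -0.7]
gripper_width: 0.521
```

```bash
cat > st.py <<'E'
from h import *
import sys
np.set_printoptions(precision=4,suppress=True)
def st(tgt=None,yaw=None):
    s=sense();p=s['tcp_pos'];R=s['ee_rot']
    print('t',round(s['time_s'],2),'p',p,'yawY',np.degrees(np.arctan2(R[1,1],R[0,1])).round(2),'tilt',R[:,2],'F',s['wrist_force'].round(2),'M',s['moment'].round(3),'w',round(s['gripper_width']*87,1),'J',s['joints'].round(1))
    o=np.array([.5305,.3145,0]);a=np.radians(12.7);E=np.array([[np.cos(a),-np.sin(a),0],[np.sin(a),np.cos(a),0],[0,0,1]])
    print('in stand mm',(E.T@(p-o)*1000).round(1))
    if tgt is not None: print('tool delta mm',(R.T@(np.array(tgt)-p)*1000).round(1))
    if yaw is not None:
        b=np.radians(yaw);z=np.array([0,0,-1.]);y=np.array([np.cos(b),np.sin(b),0]);D=np.stack([np.cross(y,z),y,z],1)
        print('rotvec',cv2.Rodrigues(R.T@D)[0].ravel())
if __name__=="__main__":
    a=[float(v) for v in sys.argv[1:]]
    st(a[:3] if len(a)>=3 else None,a[3] if len(a)>3 else None)
E
python3 st.py 0.5 -0.05 0.22 102.7
```

```text
t 0.72 p [ 0.4134 -0.3205  0.2185] yawY 101.71 tilt [-0.0044  0.0051 -1.    ] F [ 0.82 -0.79 -0.73] M [-0.068 -0.08  -0.002] w 45.4 J [-20.1  12.5 -13.8  -0.2 -64.1 -58.1]
in stand mm [-253.9 -593.7  218.5]
tool delta mm [-139.7  247.3   -0.5]
rotvec [ 0.0059 -0.0032 -0.0173]
```

Request:
carry_out(commands=[-28,52,0,0,0,0,-28,52,0,0,0,0,-28,52,0,0,0,0,-28,52,0,0,0,0,-20,55,0,0,0,0])

```text
time_s: 1.35
tcp_pos: [0.4913, -0.0265, 0.218]
ee_rot: [[-0.979, -0.203, -0.006], [-0.203, 0.979, 0.005], [0.005, 0.007, -1.0]]
wrist_force: [0.3, 0.2, -0.5]
gripper_width: 0.017
```

```bash
python3 - <<'E'
import numpy as np
a=np.radians(12.7);o=np.array([.5305,.3145]);ex=np.array([np.cos(a),np.sin(a)])
print(o+ex*(-.170),o-ex*.141)
E
python3 st.py 0.3647 0.2771 0.12 102.7
```

```text
[0.36465913 0.27712615] [0.39294963 0.28350169]
t 1.35 p [ 0.4913 -0.0265  0.218 ] yawY 101.69 tilt [-0.0061  0.0054 -1.    ] F [ 0.26  0.16 -0.45] M [-0.018 -0.154  0.03 ] w 1.5 J [ 15.6   9.4 -17.7  -0.4 -63.1 -93.7]
in stand mm [-113.2 -324.   218. ]
tool delta mm [ 61.9 322.3 100.4]
rotvec [ 0.0066 -0.0049 -0.0176]
```

Request:
carry_out(commands=[8,58,0,0.006,-0.005,-0.017,8,58,0,0,0,0,12,58,0,0,0,0,12,58,0,0,0,0,12,58,0,0,0,0])

```text
time_s: 1.98
tcp_pos: [0.3742, 0.2543, 0.217]
ee_rot: [[-0.976, -0.22, -0.001], [-0.22, 0.976, -0.0], [0.001, 0.0, -1.0]]
wrist_force: [-0.1, 0.2, 1.4]
gripper_width: 0.008
```

```bash
python3 st.py 0.3647 0.2771 0.018 102.7
```

```text
t 1.98 p [0.3742 0.2543 0.217 ] yawY 102.71 tilt [-0.001  -0.0002 -1.    ] F [-0.13  0.24  1.37] M [ 0.04  -0.186 -0.037] w 0.7 J [  54.9    5.3  -23.    -0.   -61.8 -132.1]
in stand mm [-165.7  -24.4  217. ]
tool delta mm [  4.   24.3 199. ]
rotvec [ 0.0001 -0.001   0.0001]
```

Request:
carry_out(commands=[2,12,45,0,0,0,2,12,45,0,0,0,0,0,25,0,0,0])

```text
time_s: 2.35
tcp_pos: [0.3636, 0.2834, 0.1013]
ee_rot: [[-0.974, -0.228, 0.004], [-0.228, 0.974, 0.006], [-0.005, 0.005, -1.0]]
wrist_force: [0.4, 1.3, -0.1]
gripper_width: 0.008
```

```bash
python3 st.py 0.3647 0.2771 0.018 102.7; python3 - <<'E'
from h import *
for n in("scene","top"):
    im=capture(n)[:,:,::-1];a=im[150:330,180:400];cv2.imwrite(f"pics/{n}2.png",cv2.resize(a,None,fx=3.3,fy=3.3,interpolation=cv2.INTER_CUBIC))
E
```

```text
t 2.35 p [0.3636 0.2834 0.1013] yawY 103.2 tilt [ 0.0035  0.0064 -1.    ] F [ 0.38  1.34 -0.06] M [-0.038 -0.017 -0.019] w 0.7 J [  58.2   13.8  -31.8   -0.   -44.  -135. ]
in stand mm [-169.6    6.3  101.3]
tool delta mm [ 0.8 -6.8 83.2]
rotvec [0.0055 0.0049 0.0086]
```

View pics/scene2.png

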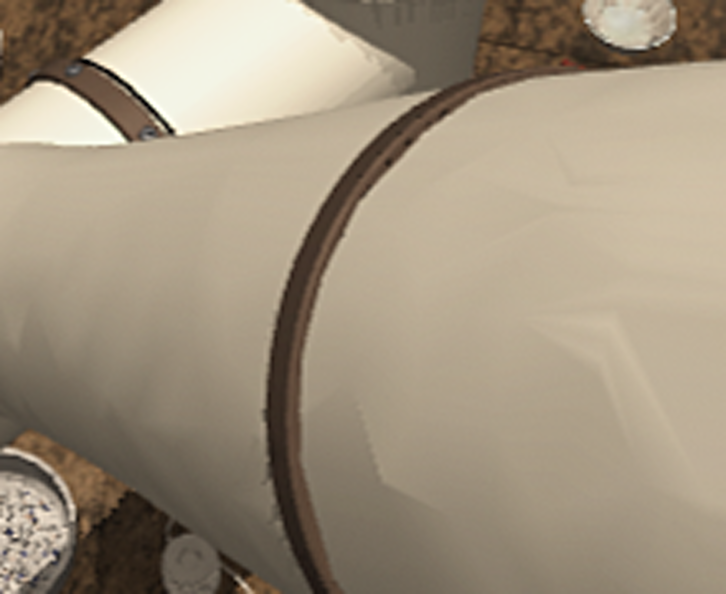

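View pics/top2.png

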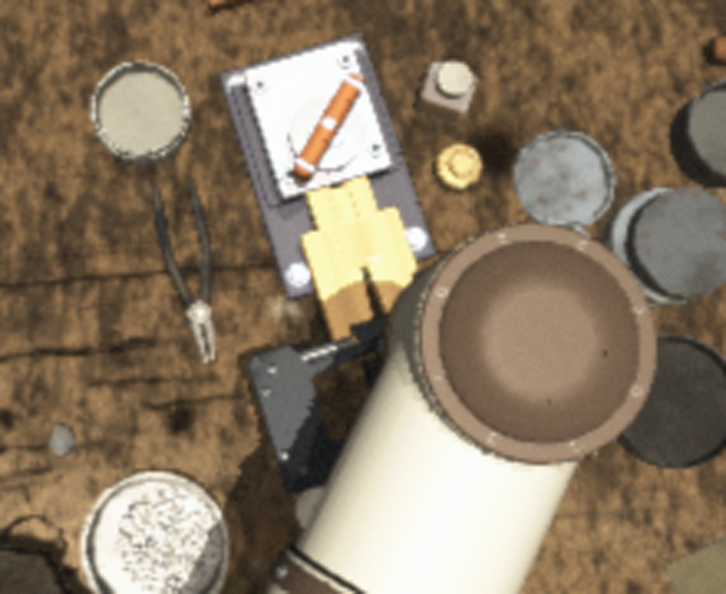

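The top view shows the shut gripper in front of the pin's front end at about (345,330), with its way clear. The arm's elbow blocks the scene camera. I'll descend now.

Request:
carry_out(commands=[1,-7,40,0.005,0.005,0.009,0,0,30,0,0,0,0,0,10,0,0,0,0,0,0,0,0,0])

```text
time_s: 2.95
tcp_pos: [0.3668, 0.2774, 0.023]
ee_rot: [[-0.976, -0.218, 0.003], [-0.218, 0.976, 0.003], [-0.003, 0.002, -1.0]]
wrist_force: [0.3, 0.5, 0.2]
gripper_width: 0.004
```

```bash
python3 st.py 0.393 0.2835 0.018 102.7
```

```text
t 2.95 p [0.3668 0.2774 0.023 ] yawY 102.62 tilt [ 0.0026  0.0029 -1.    ] F [0.28 0.51 0.25] M [-0.029 -0.044 -0.064] w 0.4 J [  57.5   21.4  -36.6    0.1  -31.9 -134.9]
in stand mm [-167.9   -0.2   23. ]
tool delta mm [-26.9   0.2   5.1]
rotvec [ 0.0022  0.0032 -0.0014]
```

Request:
carry_out(commands=[-8,0,5,0,0,0,-8,0,0,0,0,0,-8,0,0,0,0,0,-8,0,0,0,0,0])

```text
time_s: 3.45
tcp_pos: [0.4012, 0.2865, 0.021]
ee_rot: [[-0.976, -0.219, 0.006], [-0.219, 0.976, 0.007], [-0.007, 0.006, -1.0]]
wrist_force: [-0.1, -0.7, -0.2]
gripper_width: 0.004
```

```bash
python3 st.py 0.4086 0.287 0.018 102.7
```

```text
t 3.45 p [0.4012 0.2865 0.021 ] yawY 102.65 tilt [ 0.006   0.0075 -1.    ] F [-0.05 -0.74 -0.22] M [-0.025  0.142  0.015] w 0.3 J [  54.5   23.8  -32.3    0.1  -33.4 -131.9]
in stand mm [-132.3    1.1   21. ]
tool delta mm [-7.3 -1.2  3. ]
rotvec [ 0.006   0.0075 -0.0008]
```

Request:
carry_out(commands=[-3,-1,2,0.006,0.007,0,-3,0,0,0,0,0,-3,0,0,0,0,0])

```text
time_s: 3.82
tcp_pos: [0.4068, 0.2858, 0.0181]
ee_rot: [[-0.976, -0.216, -0.008], [-0.216, 0.976, -0.005], [0.009, -0.003, -1.0]]
wrist_force: [-16.3, 4.7, 7.4]
gripper_width: 0.003
```

```bash
python3 st.py 0.4086 0.287 0.018 102.7;python3 - <<'E'
from h import *
im=capture("top")[:,:,::-1];a=im[150:270,220:340];cv2.imwrite(f"pics/top3.png",cv2.resize(a,None,fx=5,fy=5,interpolation=cv2.INTER_CUBIC))
E
```

```text
t 3.83 p [0.4068 0.2858 0.0181] yawY 102.49 tilt [-0.008  -0.0049 -1.    ] F [-16.25   4.75   7.42] M [1.448 4.833 0.115] w 0.3 J [  53.7   24.8  -30.9   -0.4  -34.8 -130.9]
in stand mm [-126.9   -0.8   18.1]
tool delta mm [-2.   0.8  0.1]
rotvec [-0.003  -0.0089 -0.0037]
```

View pics/top3.png

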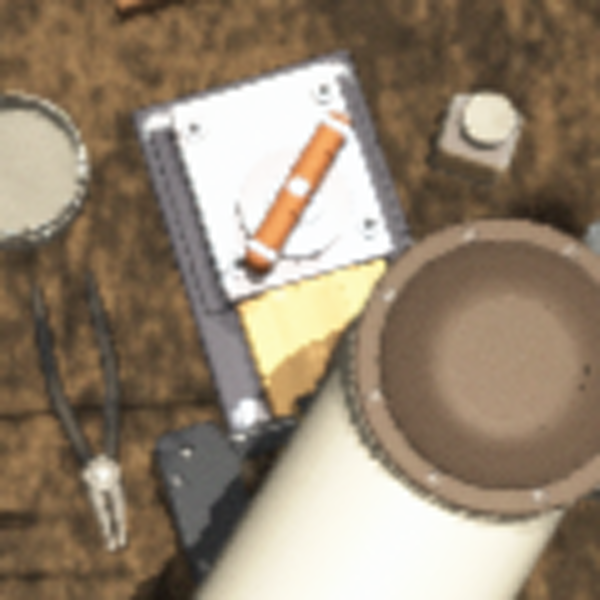

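The pin's shoulder now meets the cover's edge at about (240,300) and the reaction is 16 N, so it is at the stop. One more firm push, then back off.

Request:
carry_out(commands=[-4,0,0,0,0,0,-4,0,0,0,0,0])

```text
time_s: 4.12
tcp_pos: [0.407, 0.2841, 0.0168]
ee_rot: [[-0.976, -0.215, -0.022], [-0.215, 0.977, -0.014], [0.025, -0.009, -1.0]]
wrist_force: [-12.9, 2.5, 7.2]
gripper_width: 0.002
```

```bash
python3 st.py
```

```text
t 4.12 p [0.407  0.2841 0.0168] yawY 102.4 tilt [-0.022  -0.0142 -0.9997] F [-12.93   2.52   7.22] M [ 0.709  3.869 -0.019] w 0.2 J [  53.4   25.2  -30.1   -0.9  -36.  -130.2]
in stand mm [-127.1   -2.5   16.8]
```

Request:
carry_out(commands=[12,2,0,0,0,0,20,0,0,0,0,0,0,0,-50,0,0,0,0,0,-60,0,0,0,0,0,-60,0,0,0], grip=40)

```text
time_s: 4.75
tcp_pos: [0.3755, 0.2795, 0.1874]
ee_rot: [[-0.976, -0.216, -0.027], [-0.215, 0.976, -0.023], [0.031, -0.017, -0.999]]
wrist_force: [0.2, 1.9, -0.2]
gripper_width: 0.433
```

```bash
python3 st.py 0.529 0.315 0.15 237;python3 - <<'E'
from h import *
for n in ("top","scene"):
  im=capture(n)[:,:,::-1];a=im[150:290,220:340];cv2.imwrite(f"pics/{n}4.png",cv2.resize(a,None,fx=4,fy=4,interpolation=cv2.INTER_CUBIC))
E
```

```text
t 4.75 p [0.3755 0.2795 0.1874] yawY 102.48 tilt [-0.0269 -0.0231 -0.9994] F [ 0.19  1.91 -0.17] M [ 0.175 -0.129 -0.024] w 37.6 J [  56.2    9.6  -22.2   -0.6  -60.1 -133.4]
in stand mm [-158.9   -0.1  187.4]
tool delta mm [-158.6    2.1   32.4]
rotvec [ 0.0285 -0.035  -2.3478]
```

View pics/top4.png

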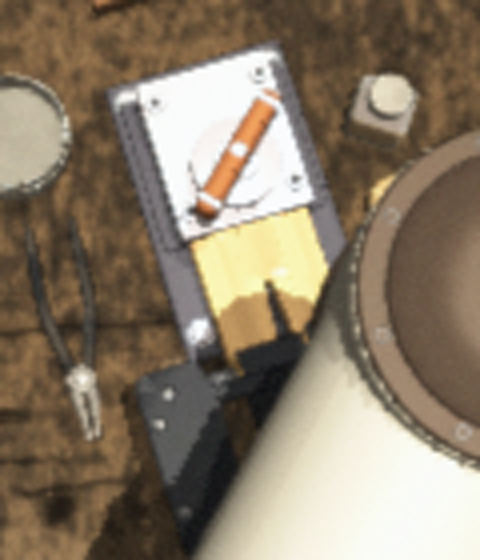

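View pics/scene4.png

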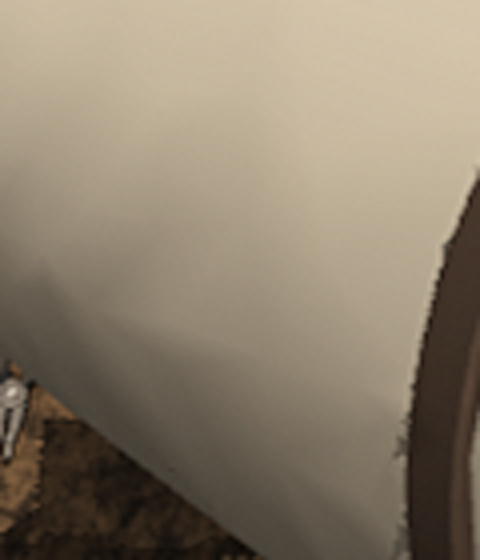

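```bash
python3 - <<'E'
from h import *
for n in("scene","top"):
    im=cv2.imread(f"pics/{n}0.png");h=cv2.cvtColor(im,cv2.COLOR_BGR2HSV)
    for s,v in((150,130),(130,90),(110,70)):
        m=((h[...,0]>3)&(h[...,0]<18)&(h[...,1]>s)&(h[...,2]>v)).astype(np.uint8)
        roi=np.zeros_like(m);
        if n=='top': roi[170:208,265:292]=1
        else: roi[175:212,265:302]=1
        ys,xs=np.nonzero(m*roi);P=np.array([ray(n,p,.09)[:2] for p in zip(xs,ys)])
        w,V=np.linalg.eigh(np.cov(P.T));d=V[:,1];print(n,len(xs),P.mean(0),np.degrees(np.arctan2(d[1],d[0])),np.sqrt(w*12))
E
```

```text
scene 107 [0.53123115 0.31398274] 145.5723981655995 [0.013409   0.07389414]
scene 251 [0.53047282 0.31477371] 152.68881303791892 [0.03482055 0.07747335]
scene 490 [0.54359781 0.31722187] 166.7687257351036 [0.05743498 0.08911169]
top 58 [0.52937049 0.31601152] 144.5177125891661 [0.01120492 0.0672987 ]
top 116 [0.52905562 0.31629984] 145.4166301569762 [0.01101823 0.06970858]
top 136 [0.52847197 0.31671565] 145.86633330123007 [0.01177036 0.07157041]
```

Request:
carry_out(commands=[-30,0,0,0.028,-0.035,-0.18,0,0,0,0,0,-0.18,0,0,0,0,0,-0.18,0,0,0,0,0,-0.18,0,0,0,0,0,-0.18])

```text
time_s: 5.48
tcp_pos: [0.4083, 0.2899, 0.1917]
ee_rot: [[-0.411, -0.911, 0.03], [-0.911, 0.411, -0.023], [0.009, -0.037, -0.999]]
wrist_force: [-0.1, 0.8, -0.4]
gripper_width: 0.461
```

Request:
carry_out(commands=[0,0,0,0,0,-0.18,0,0,0,0,0,-0.18,0,0,0,0,0,-0.18,0,0,0,0,0,-0.18,0,0,0,0,0,-0.18])

```text
time_s: 6.1
tcp_pos: [0.407, 0.289, 0.1887]
ee_rot: [[0.485, -0.874, 0.03], [-0.874, -0.486, -0.024], [0.035, -0.015, -0.999]]
wrist_force: [-0.2, 0.6, 0.0]
gripper_width: 0.461
```

```bash
python3 st.py 0.5295 0.315 0.15 237
```

```text
t 6.1 p [0.407  0.289  0.1887] yawY -150.93 tilt [ 0.03   -0.0236 -0.9993] F [-0.2   0.59  0.04] M [0.001 0.201 0.033] w 40.1 J [ 55.4  11.2 -21.2   2.6 -57.8 -27.8]
in stand mm [-126.1    2.2  188.7]
tool delta mm [  35.3 -119.1   41.7]
rotvec [-0.0059 -0.0381 -0.4876]
```

Bar angle is about -35° and its centre is about (0.530, 0.315), so the target yaw is 235°.

Request:
carry_out(commands=[12,-40,0,-0.006,-0.038,-0.15,0,-40,0,0,0,-0.15,0,-35,0,0,0,-0.15,0,0,0,0,0,0])

```text
time_s: 6.6
tcp_pos: [0.5044, 0.3489, 0.1873]
ee_rot: [[0.827, -0.562, 0.003], [-0.562, -0.827, 0.005], [-0.0, -0.006, -1.0]]
wrist_force: [-1.4, 0.3, -0.0]
gripper_width: 0.458
```

```bash
python3 st.py 0.530 0.315 0.11 235
```

```text
t 6.6 p [0.5044 0.3489 0.1873] yawY -124.2 tilt [ 0.003   0.0049 -1.    ] F [-1.37  0.35 -0.05] M [-0.06   0.213  0.047] w 39.8 J [ 49.7  22.2  -4.5  -0.1 -63.    6.1]
in stand mm [-17.9  39.3 187.3]
tool delta mm [40.3 14.1 77.2]
rotvec [-0.0057  0.0003  0.0139]
```

Request:
carry_out(commands=[40,14,0,-0.006,0,0.014,0,0,30,0,0,0,0,0,20,0,0,0,0,0,0,0,0,0])

```text
time_s: 7.1
tcp_pos: [0.5276, 0.3121, 0.1342]
ee_rot: [[0.817, -0.577, -0.002], [-0.577, -0.817, -0.002], [-0.001, 0.003, -1.0]]
wrist_force: [0.1, 0.0, -0.6]
gripper_width: 0.46
```

```bash
python3 st.py 0.530 0.315 0.077 235;python3 - <<'E'
from h import *
for n in ("top","scene"):
  im=capture(n)[:,:,::-1];a=im[150:290,220:340];cv2.imwrite(f"pics/{n}5.png",cv2.resize(a,None,fx=4,fy=4,interpolation=cv2.INTER_CUBIC))
E
```

```text
t 7.1 p [0.5276 0.3121 0.1342] yawY -125.25 tilt [-0.0021 -0.0016 -1.    ] F [ 0.11  0.03 -0.58] M [-0.053  0.088 -0.002] w 40.0 J [ 45.7  25.1  -8.1  -0.  -56.9   9.1]
in stand mm [ -3.3  -1.7 134.2]
tool delta mm [ 0.3 -3.9 57.1]
rotvec [ 0.0026  0.0008 -0.0044]
```

View pics/top5.png

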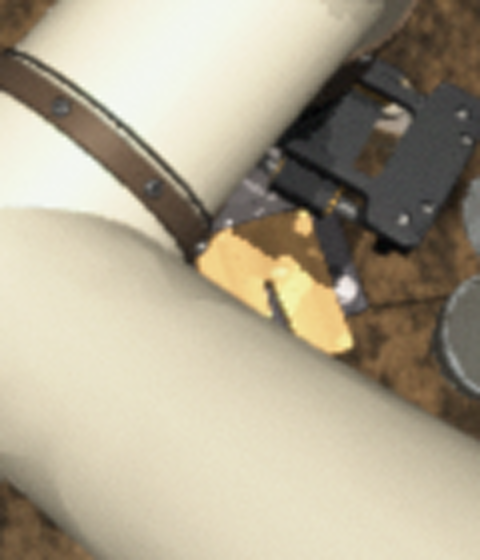

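View pics/scene5.png

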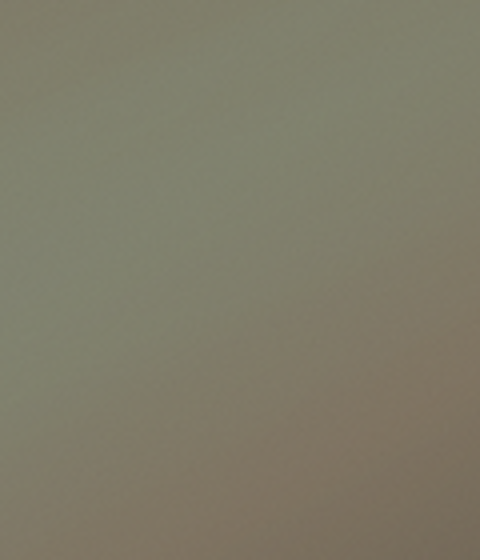

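Both cameras are now occluded by the arm, so I'll go by measured pose and force. I'll descend with the fingers open.

Request:
carry_out(commands=[0,-4,25,0,0,-0.004,0,0,18,0,0,0,0,0,10,0,0,0,0,0,0,0,0,0])

```text
time_s: 7.7
tcp_pos: [0.5331, 0.3194, 0.0876]
ee_rot: [[0.82, -0.572, 0.01], [-0.572, -0.82, 0.008], [0.003, -0.012, -1.0]]
wrist_force: [0.2, -0.6, -0.9]
gripper_width: 0.459
```

```bash
python3 st.py 0.530 0.315 0.075 235
```

```text
t 7.7 p [0.5331 0.3194 0.0876] yawY -124.9 tilt [ 0.0096  0.0077 -0.9999] F [ 0.2  -0.57 -0.89] M [-0.084  0.175  0.006] w 39.9 J [ 45.9  28.3 -10.5   0.1 -50.5   9.2]
in stand mm [ 3.6  4.2 87.6]
tool delta mm [-0.1  5.5 12.6]
rotvec [-0.0118 -0.0034  0.0018]
```

Request:
carry_out(commands=[0,4,6,-0.01,-0.003,0,0,0,2,0,0,0,0,0,0,0,0,0])

```text
time_s: 8.07
tcp_pos: [0.5316, 0.3167, 0.0812]
ee_rot: [[0.82, -0.572, 0.004], [-0.572, -0.82, 0.003], [0.001, -0.005, -1.0]]
wrist_force: [0.3, 1.2, 0.7]
gripper_width: 0.458
```

```bash
python3 st.py 0.530 0.315 0.075 235
```

```text
t 8.07 p [0.5316 0.3167 0.0812] yawY -124.88 tilt [ 0.0038  0.0032 -1.    ] F [0.3  1.18 0.71] M [-0.044  0.137 -0.015] w 39.8 J [ 45.8  28.7 -10.9   0.  -50.2   9.3]
in stand mm [ 1.6  1.9 81.2]
tool delta mm [-0.4  2.4  6.2]
rotvec [-0.0048 -0.0013  0.0021]
```

Now I'll close on the bar.

Request:
carry_out(commands=[0,2,4,-0.004,0,0,0,0,1,0,0,0,0,0,0,0,0,0,0,0,0,0,0,0], grip=0)

```text
time_s: 8.57
tcp_pos: [0.5305, 0.3149, 0.0762]
ee_rot: [[0.82, -0.572, 0.002], [-0.572, -0.82, -0.0], [0.001, -0.001, -1.0]]
wrist_force: [-0.4, 0.4, 0.4]
gripper_width: 0.157
```

```bash
python3 st.py 0.530 0.315 0.075 235
```

```text
t 8.57 p [0.5305 0.3149 0.0762] yawY -124.88 tilt [ 0.0015 -0.0002 -1.    ] F [-0.41  0.39  0.43] M [-0.11   0.207 -0.028] w 13.7 J [ 45.7  28.9 -11.3   0.1 -49.7   9.3]
in stand mm [ 0.1  0.4 76.2]
tool delta mm [-0.4  0.2  1.2]
rotvec [-0.0007 -0.0014  0.0021]
```

The bar is gripped (13.7 mm, against 14 mm given) with almost no side force. I'll wind it anticlockwise, unpressed, to gain wrist range.

Request:
carry_out(commands=[0,0,0,0,0,-0.18,0,0,0,0,0,-0.18,0,0,0,0,0,-0.18,0,0,0,0,0,-0.18,0,0,0,0,0,-0.18])

```text
time_s: 9.2
tcp_pos: [0.5306, 0.3157, 0.0762]
ee_rot: [[0.949, 0.315, 0.002], [0.315, -0.949, 0.001], [0.002, -0.001, -1.0]]
wrist_force: [-0.5, 1.1, 0.1]
gripper_width: 0.157
```

```bash
python3 st.py 0.5305 0.3149 0.0762
```

```text
t 9.2 p [0.5306 0.3157 0.0762] yawY -71.66 tilt [ 0.0021  0.0014 -1.    ] F [-0.51  1.15  0.11] M [0.018 0.281 0.028] w 13.7 J [ 45.8  28.9 -11.3   0.  -49.6  62.5]
in stand mm [ 0.4  1.2 76.2]
tool delta mm [-0.4  0.7  0. ]
```

Request:
carry_out(commands=[0,0,0,0,0,-0.18,0,0,0,0,0,-0.18,0,0,0,0,0,-0.18,0,0,0,0,0,-0.18,0,0,0,0,0,-0.18])

```text
time_s: 9.82
tcp_pos: [0.53, 0.3164, 0.0762]
ee_rot: [[0.315, 0.949, 0.001], [0.949, -0.315, 0.002], [0.003, 0.0, -1.0]]
wrist_force: [0.1, -0.1, -0.1]
gripper_width: 0.157
```

Request:
carry_out(commands=[0,0,0,0,0,-0.18,0,0,0,0,0,-0.18,0,0,0,0,0,-0.18,0,0,0,0,0,-0.18,0,0,0,0,0,0])

```text
time_s: 10.45
tcp_pos: [0.5292, 0.3163, 0.0762]
ee_rot: [[-0.41, 0.912, -0.0], [0.912, 0.41, 0.002], [0.002, 0.001, -1.0]]
wrist_force: [0.7, 0.2, -0.2]
gripper_width: 0.159
```

```bash
python3 st.py 0.5305 0.3149 0.0762
```

```text
t 10.45 p [0.5292 0.3163 0.0762] yawY 24.19 tilt [-0.0001  0.0018 -1.    ] F [ 0.72  0.23 -0.19] M [-0.142 -0.02   0.007] w 13.8 J [ 45.8  28.9 -11.3  -0.1 -49.7 158.4]
in stand mm [-0.8  2.1 76.2]
tool delta mm [-1.8  0.6  0. ]
```

Request:
carry_out(commands=[-1.5,0.5,3,0,0,0,0,0,3,0,0,0,0,0,3,0,0,0])

```text
time_s: 10.82
tcp_pos: [0.5299, 0.3163, 0.0725]
ee_rot: [[-0.406, 0.914, 0.001], [0.914, 0.406, 0.002], [0.002, 0.002, -1.0]]
wrist_force: [-7.6, -0.9, 18.5]
gripper_width: 0.155
```

```bash
python3 st.py 0.5305 0.3152 0.07
```

```text
t 10.82 p [0.5299 0.3163 0.0725] yawY 23.94 tilt [ 0.0007  0.0024 -1.    ] F [-7.64 -0.9  18.46] M [-0.696  2.509  0.08 ] w 13.5 J [ 45.8  29.2 -11.4  -0.1 -49.3 158.2]
in stand mm [-0.2  1.9 72.5]
tool delta mm [-1.3  0.1  2.5]
```

The screw went down about 3.7 mm and now carries 18 N, so it is on the wood. I'll turn clockwise under push.

Request:
carry_out(commands=[0,0,3,0,0,0.15,0,0,3,0,0,0.15,0,0,3,0,0,0.15])

```text
time_s: 11.2
tcp_pos: [0.5301, 0.3165, 0.0722]
ee_rot: [[0.047, 0.999, 0.004], [0.999, -0.047, 0.002], [0.002, 0.004, -1.0]]
wrist_force: [-5.4, -0.6, 13.7]
gripper_width: 0.157
```

```bash
python3 st.py 0.5305 0.3152 0.07
```

```text
t 11.2 p [0.5301 0.3165 0.0722] yawY -2.71 tilt [ 0.0039  0.0017 -1.    ] F [-5.37 -0.6  13.73] M [-0.544  2.059  0.09 ] w 13.7 J [ 45.9  29.2 -11.6   0.1 -49.  131.3]
in stand mm [ 0.1  2.  72.2]
tool delta mm [-1.3  0.4  2.2]
```

Request:
carry_out(commands=[0,0,4,0,0,0.15,0,0,4,0,0,0.15,0,0,4,0,0,0.15,0,0,4,0,0,0.15])

```text
time_s: 11.7
tcp_pos: [0.5308, 0.3164, 0.0714]
ee_rot: [[0.619, 0.785, 0.009], [0.785, -0.62, 0.0], [0.006, 0.007, -1.0]]
wrist_force: [-8.3, -1.8, 18.9]
gripper_width: 0.159
```

```bash
python3 st.py 0.5305 0.3152 0.07
```

```text
t 11.7 p [0.5308 0.3164 0.0714] yawY -38.28 tilt [ 0.0095  0.0002 -1.    ] F [-8.27 -1.79 18.9 ] M [-0.755  2.648  0.126] w 13.8 J [ 46.   29.2 -11.9   0.5 -48.6  95.4]
in stand mm [ 0.7  1.7 71.4]
tool delta mm [-1.1  0.4  1.4]
```

Request:
carry_out(commands=[0,0,4,-0.007,-0.006,0.15,0,0,4,0,0,0.15,0,0,4,0,0,0.15,0,0,4,0,0,0.15,0,0,4,0,0,0.15])

```text
time_s: 12.32
tcp_pos: [0.5315, 0.3159, 0.0706]
ee_rot: [[0.992, 0.125, 0.018], [0.125, -0.992, -0.01], [0.016, 0.012, -1.0]]
wrist_force: [-8.3, -3.1, 18.8]
gripper_width: 0.162
```

```bash
python3 st.py 0.5305 0.3152 0.07 -80
```

```text
t 12.32 p [0.5315 0.3159 0.0706] yawY -82.82 tilt [ 0.0176 -0.0104 -0.9998] F [-8.32 -3.09 18.76] M [-0.75   2.764  0.051] w 14.1 J [ 46.3  29.2 -12.3   1.5 -48.2  49.9]
in stand mm [ 1.3  1.1 70.6]
tool delta mm [-1.1  0.5  0.6]
rotvec [ 0.0129 -0.0158 -0.0491]
```

Request:
carry_out(commands=[0,0,4,0.012,-0.016,0.16,0,0,4,0,0,0.16,0,0,4,0,0,0.16,0,0,4,0,0,0.16,0,0,4,0,0,0.16])

```text
time_s: 12.95
tcp_pos: [0.5314, 0.3145, 0.0698]
ee_rot: [[0.764, -0.645, 0.006], [-0.645, -0.764, -0.004], [0.007, -0.001, -1.0]]
wrist_force: [-8.6, -1.3, 18.5]
gripper_width: 0.158
```

```bash
python3 st.py 0.5305 0.3152 0.07 -132
```

```text
t 12.95 p [0.5314 0.3145 0.0698] yawY -130.16 tilt [ 0.0058 -0.0035 -1.    ] F [-8.64 -1.29 18.5 ] M [-0.773  2.866  0.175] w 13.8 J [ 45.8  29.4 -11.8   0.5 -48.7   3.7]
in stand mm [ 0.9 -0.2 69.8]
tool delta mm [-1.1  0.1 -0.2]
rotvec [-0.0011 -0.0066  0.0321]
```

Request:
carry_out(commands=[0,0,4,0,-0.007,0.17,0,0,4,0,-0.003,0.17,0,0,4,0,0,0.17,0,0,4,0,0,0.17,0,0,4,0,0,0.17])

```text
time_s: 13.58
tcp_pos: [0.5304, 0.3141, 0.0689]
ee_rot: [[-0.007, -1.0, 0.003], [-1.0, 0.007, -0.0], [0.0, -0.003, -1.0]]
wrist_force: [-8.8, -0.2, 19.1]
gripper_width: 0.161
```

```bash
python3 st.py 0.5305 0.3152 0.07 -180
```

```text
t 13.57 p [0.5304 0.3141 0.0689] yawY 179.57 tilt [ 0.0029 -0.0004 -1.    ] F [-8.83 -0.23 19.11] M [-0.508  2.96   0.135] w 14.0 J [ 45.7  29.4 -11.9   0.2 -48.7 -46.3]
in stand mm [-0.2 -0.4 68.9]
tool delta mm [-1.1 -0.1 -1.1]
rotvec [-0.0029 -0.0004 -0.0075]
```

Request:
carry_out(commands=[0,0,4,-0.003,0,0.17,0,0,4,0,0,0.17,0,0,4,0,0,0.17,0,0,4,0,0,0.17,0,0,4,0,0,0.17])

```text
time_s: 14.2
tcp_pos: [0.5295, 0.3148, 0.0679]
ee_rot: [[-0.774, -0.633, 0.005], [-0.633, 0.774, -0.002], [-0.002, -0.004, -1.0]]
wrist_force: [-8.4, -1.7, 20.0]
gripper_width: 0.157
```

```bash
python3 st.py 0.5305 0.3152 0.07 130
```

```text
t 14.2 p [0.5295 0.3148 0.0679] yawY 129.25 tilt [ 0.0046 -0.0018 -1.    ] F [-8.4  -1.72 20.04] M [-0.369  2.863  0.088] w 13.7 J [ 45.9  29.4 -12.1   0.3 -48.4 -96.9]
in stand mm [-1.   0.5 67.9]
tool delta mm [-1.1 -0.3 -2.1]
rotvec [-0.0043  0.0024 -0.0131]
```

Request:
carry_out(commands=[0,0,4,-0.004,0.002,0.17,0,0,4,0,0,0.17,0,0,4,0,0,0.17,0,0,4,0,0,0.17,0,0,4,0,0,0.17])

```text
time_s: 14.82
tcp_pos: [0.5292, 0.3156, 0.0671]
ee_rot: [[-0.981, 0.192, 0.007], [0.192, 0.981, -0.0], [-0.007, 0.001, -1.0]]
wrist_force: [-8.7, -1.7, 18.4]
gripper_width: 0.16
```

```bash
python3 st.py 0.5305 0.3152 0.07 78
```

```text
t 14.82 p [0.5292 0.3156 0.0671] yawY 78.92 tilt [ 0.0066 -0.0004 -1.    ] F [-8.65 -1.73 18.38] M [-0.476  2.738  0.143] w 13.9 J [  46.    29.4  -12.2    0.4  -48.1 -147.3]
in stand mm [-1.   1.4 67.1]
tool delta mm [-1.3 -0.2 -2.9]
rotvec [0.0009 0.0066 0.0161]
```

About 305° has been cut. For more margin I'll release, turn the wrist back 180° above the bar, regrip and cut some more.

Request:
carry_out(commands=[0,0,4,0,0.006,0.17,0,0,4,0,0,0.17,0,0,1,0,0,0])

```text
time_s: 15.2
tcp_pos: [0.529, 0.3158, 0.0673]
ee_rot: [[-0.854, 0.521, 0.004], [0.521, 0.854, 0.001], [-0.003, 0.003, -1.0]]
wrist_force: [-1.2, -0.0, 1.0]
gripper_width: 0.16
```

Request:
carry_out(commands=[0,0,0,0,0,0,0,0,0,0,0,0,0,0,0,0,0,0,0,0,0,0,0,0], grip=36)

```text
time_s: 15.7
tcp_pos: [0.5298, 0.3156, 0.0663]
ee_rot: [[-0.852, 0.523, 0.004], [0.523, 0.853, 0.001], [-0.003, 0.003, -1.0]]
wrist_force: [-0.5, -0.5, -0.1]
gripper_width: 0.405
```

```bash
python3 st.py 0.5305 0.315 0.12 60
```

```text
t 15.7 p [0.5298 0.3156 0.0663] yawY 58.49 tilt [ 0.0045  0.0008 -1.    ] F [-0.47 -0.46 -0.12] M [-0.076 -0.04   0.028] w 35.2 J [  45.9   29.5  -12.1    0.2  -48.2 -167.5]
in stand mm [-0.5  1.2 66.3]
tool delta mm [ -1.1   0.  -53.7]
rotvec [ 0.003   0.0034 -0.0264]
```

Request:
carry_out(commands=[0,0,-20,0,0,0,0,0,-22,0,0,0,0,0,0,0,0,-0.18,0,0,0,0,0,-0.18,0,0,0,0,0,-0.18])

```text
time_s: 16.32
tcp_pos: [0.5298, 0.3152, 0.1081]
ee_rot: [[-1.0, -0.006, 0.003], [-0.006, 1.0, -0.001], [-0.003, -0.001, -1.0]]
wrist_force: [-0.3, -0.1, -0.6]
gripper_width: 0.416
```

Request:
carry_out(commands=[0,0,0,0,0,-0.18,0,0,0,0,0,-0.18,0,0,0,0,0,-0.18,0,0,0,0,0,-0.18,0,0,0,0,0,-0.18])

```text
time_s: 16.95
tcp_pos: [0.5299, 0.3148, 0.1067]
ee_rot: [[-0.593, -0.805, 0.002], [-0.805, 0.593, -0.002], [0.0, -0.003, -1.0]]
wrist_force: [-0.8, 0.9, 0.6]
gripper_width: 0.412
```

Request:
carry_out(commands=[0,0,0,0,0,-0.18,0,0,0,0,0,-0.18,0,0,0,0,0,-0.18,0,0,0,0,0,-0.18,0,0,0,0,0,-0.18])

```text
time_s: 17.58
tcp_pos: [0.53, 0.3144, 0.1052]
ee_rot: [[0.29, -0.957, 0.001], [-0.957, -0.29, -0.003], [0.003, 0.0, -1.0]]
wrist_force: [0.6, -0.3, -0.8]
gripper_width: 0.414
```

```bash
python3 st.py 0.5305 0.315 0.105 -121.5
```

```text
t 17.57 p [0.53   0.3144 0.1052] yawY -163.12 tilt [ 0.0009 -0.0032 -1.    ] F [ 0.59 -0.34 -0.82] M [0.011 0.112 0.066] w 36.0 J [ 45.8  27.1  -9.7   0.2 -53.3 -29. ]
in stand mm [ -0.5   0.  105.2]
tool delta mm [-0.4 -0.7  0.2]
rotvec [ 0.0013 -0.0032 -0.7264]
```

Request:
carry_out(commands=[0,0,0,0,0,-0.18,0,0,0,0,0,-0.18,0,0,0,0,0,-0.18,0,0,0,0,0,-0.18,0,0,0,0,0,0])

```text
time_s: 18.2
tcp_pos: [0.5301, 0.314, 0.1038]
ee_rot: [[0.86, -0.509, -0.0], [-0.509, -0.86, -0.004], [0.002, 0.004, -1.0]]
wrist_force: [1.0, -0.4, 0.2]
gripper_width: 0.41
```

```bash
python3 st.py 0.5305 0.315 0.067 -121.5
```

```text
t 18.2 p [0.5301 0.314  0.1038] yawY -120.63 tilt [-0.0002 -0.0045 -1.    ] F [ 0.96 -0.36  0.17] M [-0.054  0.127 -0.029] w 35.7 J [ 45.8  27.2  -9.7   0.2 -53.3  13.5]
in stand mm [ -0.5  -0.4 103.8]
tool delta mm [-0.2 -1.2 36.8]
rotvec [ 0.0039 -0.0021  0.0152]
```

Request:
carry_out(commands=[0,-1,15,0.003,-0.002,0.015,0,0,15,0,0,0,0,0,4,0,0,0,0,0,0,0,0,0])

```text
time_s: 18.7
tcp_pos: [0.53, 0.3141, 0.0658]
ee_rot: [[0.849, -0.528, -0.003], [-0.528, -0.849, -0.003], [-0.001, 0.004, -1.0]]
wrist_force: [0.3, 0.8, 0.4]
gripper_width: 0.412
```

```bash
python3 st.py 0.5305 0.315 0.067 -121.5
```

```text
t 18.7 p [0.53   0.3141 0.0658] yawY -121.9 tilt [-0.0026 -0.0026 -1.    ] F [0.31 0.75 0.43] M [-0.099  0.098 -0.004] w 35.8 J [ 45.7  29.7 -11.7  -0.  -48.8  12.4]
in stand mm [-0.6 -0.2 65.8]
tool delta mm [-0.  -1.  -1.2]
rotvec [ 0.0036  0.0009 -0.007 ]
```

Request:
carry_out(commands=[0,0,0,0,0,0,0,0,0,0,0,0,0,0,0,0,0,0,0,0,3,0,0,0,0,0,4,0,0,0], grip=0)

```text
time_s: 19.32
tcp_pos: [0.5312, 0.315, 0.0659]
ee_rot: [[0.85, -0.527, 0.002], [-0.527, -0.85, -0.002], [0.002, 0.001, -1.0]]
wrist_force: [-8.5, -1.9, 22.1]
gripper_width: 0.157
```

```bash
python3 st.py 0.5305 0.315 0.067 -121.5
```

```text
t 19.32 p [0.5312 0.315  0.0659] yawY -121.77 tilt [ 0.0015 -0.0018 -1.    ] F [-8.45 -1.91 22.11] M [-0.885  2.919 -0.062] w 13.7 J [ 45.7  29.7 -11.7   0.2 -48.6  12.4]
in stand mm [ 0.8  0.3 65.9]
tool delta mm [-0.6  0.3 -1.1]
rotvec [ 0.0008 -0.0022 -0.0048]
```

Gripped and bearing 22 N. I'll turn on.

Request:
carry_out(commands=[0,0,4,0,-0.002,0.16,0,0,4,0,0,0.16,0,0,4,0,0,0.16,0,0,4,0,0,0.16,0,0,4,0,0,0.16])

```text
time_s: 19.95
tcp_pos: [0.5302, 0.3145, 0.0653]
ee_rot: [[0.198, -0.98, 0.004], [-0.98, -0.198, -0.003], [0.004, -0.003, -1.0]]
wrist_force: [-6.5, -2.2, 17.7]
gripper_width: 0.158
```

```bash
python3 st.py 0.5305 0.315 0.067 -170
```

```text
t 19.95 p [0.5302 0.3145 0.0653] yawY -168.57 tilt [ 0.004  -0.0031 -1.    ] F [-6.45 -2.2  17.69] M [-0.563  2.517  0.174] w 13.7 J [ 45.8  29.6 -12.1   0.4 -48.2 -34.7]
in stand mm [-0.3  0.1 65.3]
tool delta mm [-0.4 -0.4 -1.7]
rotvec [-0.0033 -0.0038  0.0249]
```

Request:
carry_out(commands=[0,0,4,-0.003,-0.004,0.16,0,0,4,0,0,0.16,0,0,4,0,0,0.16,0,0,4,0,0,0.16,0,0,4,0,0,0.16])

```text
time_s: 20.58
tcp_pos: [0.5294, 0.3148, 0.0645]
ee_rot: [[-0.58, -0.815, 0.005], [-0.815, 0.58, -0.0], [-0.003, -0.005, -1.0]]
wrist_force: [-6.5, -1.8, 16.6]
gripper_width: 0.158
```

Request:
carry_out(commands=[0,0,4,0,0,0.16,0,0,4,0,0,0.16,0,0,2,0,0,0.06,0,0,1,0,0,0])

```text
time_s: 21.08
tcp_pos: [0.5287, 0.315, 0.0645]
ee_rot: [[-0.846, -0.534, 0.008], [-0.534, 0.846, 0.0], [-0.007, -0.004, -1.0]]
wrist_force: [-0.1, -1.7, 2.7]
gripper_width: 0.158
```

Request:
carry_out(commands=[0,0,0,0,0,0,0,0,0,0,0,0,0,0,0,0,0,0,0,0,0,0,0,0], grip=40)

```text
time_s: 21.58
tcp_pos: [0.529, 0.3151, 0.0636]
ee_rot: [[-0.845, -0.535, 0.009], [-0.535, 0.845, 0.001], [-0.008, -0.004, -1.0]]
wrist_force: [0.2, -0.7, -0.4]
gripper_width: 0.447
```

```bash
python3 st.py 0.5305 0.315 0.067 120
```

```text
t 21.57 p [0.529  0.3151 0.0636] yawY 122.32 tilt [ 0.0087  0.0006 -1.    ] F [ 0.16 -0.74 -0.41] M [-0.033  0.011 -0.01 ] w 38.9 J [  46.    29.5  -12.6    0.5  -47.5 -104. ]
in stand mm [-1.3  0.9 63.6]
tool delta mm [-1.2 -0.9 -3.4]
rotvec [-0.004   0.0078  0.0405]
```

Released, no force. Next I'll lift off and swing clear to check with the cameras.

Request:
carry_out(commands=[0,0,-25,0,0,0,0,0,-40,0,0,0,0,0,-50,0,0,0,20,-30,0,0,0,0,20,-50,0,0,0,0])

```text
time_s: 22.2
tcp_pos: [0.5371, 0.2271, 0.1807]
ee_rot: [[-0.842, -0.539, 0.008], [-0.539, 0.842, -0.001], [-0.006, -0.005, -1.0]]
wrist_force: [2.0, -0.4, -0.5]
gripper_width: 0.459
```

```bash
python3 st.py 0.52 -0.02 0.21
```

```text
t 22.2 p [0.5371 0.2271 0.1807] yawY 122.64 tilt [ 0.008  -0.0011 -1.    ] F [ 1.96 -0.39 -0.52] M [ 0.003 -0.071  0.035] w 39.9 J [ 39.   19.7  -9.6   0.4 -60.4 -96.6]
in stand mm [-12.7 -86.7 180.7]
tool delta mm [ 147.5 -199.   -29.2]
```

Request:
carry_out(commands=[30,-42,-10,0,0,0,30,-42,-10,0,0,0,30,-42,-10,0,0,0,30,-42,0,0,0,0,30,-42,0,0,0,0])

```text
time_s: 22.82
tcp_pos: [0.5236, -0.0383, 0.2122]
ee_rot: [[-0.841, -0.541, 0.01], [-0.541, 0.841, -0.001], [-0.008, -0.007, -1.0]]
wrist_force: [1.1, 0.1, -0.9]
gripper_width: 0.458
```

Request:
carry_out(commands=[34,-48,0,0,0,0,30,-48,0,0,0,0,25,-48,0,0,0,0,0,0,0,0,0,0])

```text
time_s: 23.32
tcp_pos: [0.5257, -0.216, 0.2124]
ee_rot: [[-0.843, -0.538, 0.011], [-0.538, 0.843, -0.001], [-0.009, -0.007, -1.0]]
wrist_force: [-0.2, 0.1, 0.1]
gripper_width: 0.458
```

```bash
python3 st.py; python3 - <<'E'
from h import *
for n,y0 in (("top",150),("scene",165)):
  im=capture(n)[:,:,::-1];cv2.imwrite(f"pics/{n}9.png",im);a=im[y0:y0+120,200:360];cv2.imwrite(f"pics/{n}9z.png",cv2.resize(a,None,fx=5,fy=5,interpolation=cv2.INTER_CUBIC))
E
```

```text
t 23.32 p [ 0.5257 -0.216   0.2124] yawY 122.56 tilt [ 0.0114 -0.0014 -0.9999] F [-0.16  0.13  0.14] M [0.035 0.037 0.005] w 39.8 J [ -6.   16.6  -9.1   0.  -63.6 -51.4]
in stand mm [-121.3 -516.4  212.4]
```

View pics/top9z.png

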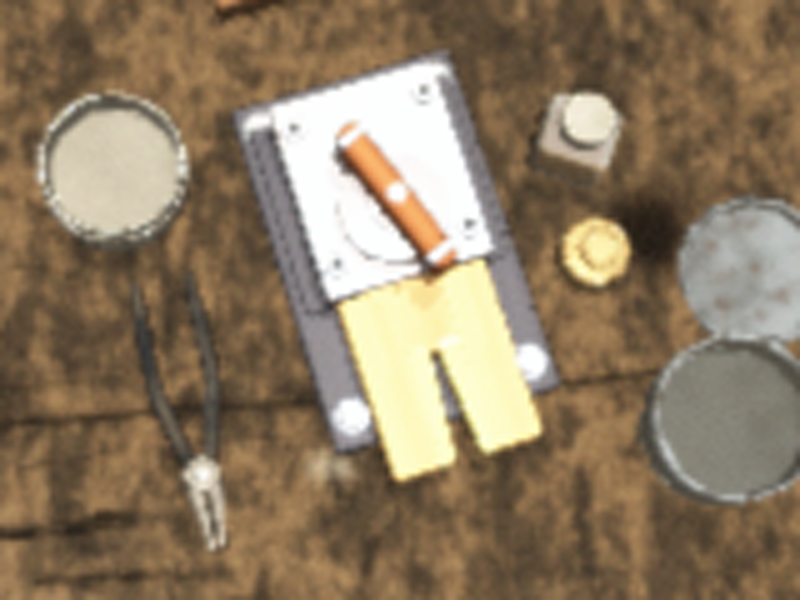

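View pics/scene9z.png

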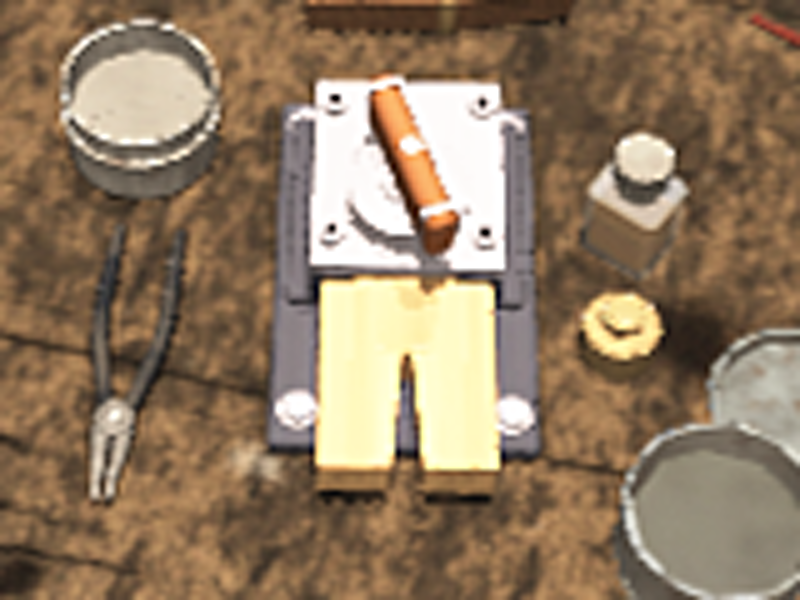

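Both views show the pin flush with the mouth, the handle turned and lower, and the bystanders at their old pixels. I'll put numbers on the pin's position and the handle's drop.

```bash
python3 - <<'E'
from h import *
o=np.array([.5305,.3145]);a=np.radians(12.7);E=np.array([[np.cos(a),-np.sin(a)],[np.sin(a),np.cos(a)]])
for n,off,pts in(("top",150,[(403,482),(541,435)]),("scene",165,[(316,470),(499,470)])):
    P=np.array([ray(n,(x/5+199.6,y/5+off-.4),.032)[:2] for x,y in pts]);print(n,'front x,y',((P.mean(0)-o)@E*1000).round(1),np.linalg.norm(P[0]-P[1]).round(4))
# white dot on bar top: centroid in before/after, drop from pixel shift
for n,r in(("scene",(265,302,175,215)),("top",(262,296,170,208))):
  out=[]
  for k in "09":
    im=cv2.imread(f"pics/{n}{k}.png");z=cv2.resize(im,None,fx=8,fy=8,interpolation=cv2.INTER_CUBIC)
    c=(282.5,192) if n=="scene" else (279,187.5)
    h=cv2.cvtColor(im,cv2.COLOR_BGR2HSV);m=((h[...,0]>3)&(h[...,0]<18)&(h[...,1]>130)&(h[...,2]>100)).astype(np.uint8)
    mm=np.zeros_like(m);mm[r[2]:r[3],r[0]:r[1]]=m[r[2]:r[3],r[0]:r[1]];q=cv2.moments(mm);out.append((q['m10']/q['m00'],q['m01']/q['m00']))
  print(n,'bar centroid',np.round(out,2))
def tri(pt,ps):
    M=[]
    for n,p in(("top",pt),("scene",ps)):
        c=calibration(n);R=cv2.Rodrigues(np.array(c['rvec']))[0];K=np.array([[c['fx'],0,c['cx']],[0,c['fy'],c['cy']],[0,0,1]]);M.append(K@np.c_[R,np.array(c['tvec']).ravel()])
    X=cv2.triangulatePoints(M[0],M[1],np.array(pt,float),np.array(ps,float)).ravel();return X[:3]/X[3]
f=lambda x,y,o:(x/5+199.6,y/5+o-.4)
print('dot before',tri(f(397,187,150),f(413,130,165)),'after',tri(f(397,193,150),f(411,147,165)))
for z in(.095,.089,.085):print(z,proj("scene",[[.53,.315,z]]),proj("top",[[.53,.315,z]]))
E
```

```text
top front x,y [-115.1   -0.7] 0.0659
scene front x,y [-115.8   -0.2] 0.0705
scene bar centroid [[281.68 191.76]
 [282.31 194.29]]
top bar centroid [[278.77 188.32]
 [278.9  189.8 ]]
dot before [0.53148515 0.31508813 0.09396645] after [0.53108036 0.31495524 0.08326711]
0.095 [[281.83742627 190.94757521]] [[279.41404082 187.40303686]]
0.089 [[281.72140503 192.74004303]] [[279.23999825 188.04791863]]
0.085 [[281.64477573 193.9239259 ]] [[279.12531754 188.47284627]]
```

```bash
python3 -c "
from station import finish_job;print(finish_job())"
```

```text
the job is handed in; nothing more can be done
None
```

The pin is home, the screw is started in its pilot hole, and I handed the job in at about 23 s of the 72 s allowed. No verdict came back.

- **Pin:** I pushed it with shut fingers about 26 mm to the stop, where the fingers met a firm 16 N reaction. The last pictures put its front face at stand x -115.1 mm (top camera) and -115.8 mm (scene camera). Home is -115 mm, so it is home within about 1 mm.
- **Screw:** I pressed at roughly 14–22 N and turned it clockwise about 325°. I then regripped and turned it about another 115°. That should put it about 10 mm down, or about 1.2 turns of thread. The handle's centre dot, triangulated from both views, dropped 10.7 mm, which agrees within the camera error. Half a turn needed 6 mm.
- **Bystanders and arm:** The vial, tin and weight look unmoved in both views; I compared those by eye, not by measurement. The arm ended well clear with no contact force.

**Checks that were weak or disagreed:**
- The arm blocked both cameras while I gripped and turned the screw, so that part went by measured pose and force alone.
- The top camera measured the pin's front as 66 mm wide against a true 70 mm; the scene camera gave 70.5 mm.
- A side force of about 8 N showed while I pressed on the screw, and it was gone once I let go.

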